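# Stand a cover plate on a sloping work stand and clip it there

### The arm

A 6-joint arm with a two-finger parallel gripper is mounted at the origin on the work surface. World frame = base frame: x ahead of the robot, y to its left, z up, the work surface at z = 0. Lengths are in m, angles in rad, forces in N, time in s.
With the tool pointing down it reaches from about 0.25 to 0.775 m from the base axis. Payload 4 kg.
Tool frame: the origin (TCP) lies at the very end of the fingers, on their centre line; the grasp point (between the pads) lies 19 mm behind it; z points along the fingers, y is the line along which they close (so a half turn about z gives the same grasp; the last joint's range is limited). The gripper opens to 94 mm and grips with 3 to 60 N. Pads are 16 mm wide; open, the fingers measure 119 mm over their backs; the gripper's body (75 mm by 177 mm) begins 78 mm behind the grasp point.
Start: joints at [-1.301, 0.087, 1.371, -0, 1.684, -0.103], TCP at [0.2, -0.512, 0.206] pointing down, gripper open.
Joint ranges: [-3.1, 3.1], [-0.76, 2.03], [0.27, 2.55], [-1.08, 4.22], [0.17, 2.65], [-2.57, 2.57]. Speed limits (rad/s): [2.79, 2.79, 3.14, 3.14, 3.14, 3.14].

### API

Orientations are given as [roll, pitch, yaw] about the fixed x, y, z axes, in that order (R = Rz(yaw) Ry(pitch) Rx(roll)).
In Python, from bench import robot gives the robot as it stands. The module is installed in compiled form; this text tells all that it offers.
- The arm moves only by the tool move_arm, never from a script. Its argument "deltas" is one flat list of numbers, 7 for each row, row after row: the turn, a rotation vector about the tool's x, y, z in rad, then the shift along the tool's x, y, z in cm, then the closure, from -1 (fully open) to 1 (shut). A call has 1 to 8 rows; each row is the pose to reach, as a shift and turn from the pose commanded when the call began, along the tool's axes at that moment; what a row does not reach only later rows make up. A row lasts 1/10 s, in which the tool goes at most 50 mm and 8.59 degrees, less where a joint would pass 70% of its speed; a pose out of reach is approached as far as the arm can. A call with a gripper value outside its range is refused whole. The fingers move at their own pace and stop on an object; the grip force is fixed at half the most. Time passes only in rows, so rows that repeat a pose let the fingers close. It gives the time, the measured TCP pose, the force, the opening and the grip force at its end, in the units of the state.
- robot.get_obs(): the state, without advancing time (a new reading comes with each control period).
- robot.snapshot(name): name is "scene" or "side" or "wrist"; returns a dict with "image" (384x512x3 uint8, red, green, blue), "depth" (384x512 float32, m along the optical axis (not along the pixel's ray), 0 where there is no reading), "fov_y" (degrees; the focal length in pixels is half the picture's height over the tangent of half this angle, whatever the lens; pixels are square), "cx", "cy" (the principal point, pixels), "origin" and "orientation" of the camera in the world; the wrist camera has in their place "T_tool_cam" (4x4, takes a point from camera to tool coordinates, whose origin is the TCP and whose axes are the flange's). Camera axes: x right, y up, looking along -z (the intrinsics and any distortion apply to the point x, -y, -z); pixel columns grow to the right and rows downward; lengths in m; the calibration is good to about 2 mm. A picture is of the moment at which its call begins: read the wrist's pose just before it.
- robot.close_job(): hands the job in; it is judged then, once.
The state is a dict: "time": time; "joint_positions": joint angles; "qvel": joint speeds; "joint_torque": joint torques, N m; "tool_pos": TCP position; "ee_rot": TCP orientation; "wrist_force": force on the tool from outside, world axes, zero at the start; "wrist_torque": the same for the moment, N m; "width": finger opening in m; "finger_force": force on a finger pad.
Only numpy, scipy, OpenCV 4.12 (cv2) and the standard library are available. Lean on these libraries where they do the work, as an engineer would, in place of code of your own. Each camera call takes 0.05 s, during which the arm holds its last target. There are 200 camera calls.

### The job

Take the tall cover plate with the round boss out of the wooden rack and stand it on the narrow ledge of the sloping stand, centred, its flat back leaning against the backrest, and let go of it. Then squeeze the spring clip off the wooden rail and clip it over the middle of the plate's top edge, square and pushed well down, so that it pinches plate and backrest together. Leave the short plate, the wrench, screwdriver, bearing ring and grey tin where they are.

Things in the scene. Friction and masses are not known exactly. Their poses are not given: they have to be found in the camera images.
- plate: tall cover plate, bare aluminium, 10 thick (x) x 60 wide (y) x 120 tall (z), 0.2 kg, round boss (38 diameter, 8 proud, 56 above the foot) on its +x face, -x face flat. Origin: centre of the underside of the foot. Starts upright and loose in a rack slot (12.5 wide, 20 deep, open at both ends). Hold it by its side edges about 90 above the foot and lift straight up
- plate_boss (a point): centre of the boss's outer face on the plate: 13 along +x and 56 along +z from the plate's origin
- rest: leaning steel part of the stand, fixed, 0.21 rad back from vertical. Origin: middle of the corner of ledge and backrest, 55 above the table. z up the backrest, x out over the ledge (slightly upward), y along the ledge. Ledge: z=0, x 0..14, 70 wide. Backrest: x -8..0, 36 wide (fingers on the plate's edges pass it), 114 tall. Seated plate: origin at x=5, y=0, z=0, same axes
- rack: wooden slot rack, fixed, base 120 (x) x 110 (y) x 12 high, with two slots along y at x=-32 and x=+32, walls to 32 above the table, slot floors at 12. Origin: centre of the underside. One slot holds the tall plate, the other the short plate, either way round; the plates' +x faces point along the rack's +x
- short_plate: the other plate in the rack, not to be moved: aluminium, 10 x 60 x 92 tall, with a small rectangular pad instead of the round boss. Origin: centre of the underside
- rail: wooden rail, fixed: base 70 x 130 x 14 high with an upright board 18 thick (x) x 130 long (y), its top 90 above the table. Origin: centre of the underside. The clip is parked astride its top edge
- clip: spring clip like a big clothes-peg, jaws down, 0.09 kg. Origin: middle of its 12 mm barrel; z from jaws to handles; y along the barrel; x the line of squeezing and opening; halves mirror. Jaws reach 40 below, 12 tall pads at their ends. Black handles reach 55 above, 24 wide, 58 over their tops at the start; squeezed along x 35 above the barrel (9 N; 30 N holds firmly) they stop parallel, 36 wide
- clip_jaw (a joint): opening angle of each clip jaw: 0 with the pads 18 apart (on the rail, or on plate and backrest together), 0.20 squeezed fully open (pads about 31 apart), -0.15 closed on nothing. Springs closed when let go. The barrel's underside, 6 below its axis, stops it on the edge it straddles; on a seated plate the clip's origin is then 126 up the rest's z
- wrench: bystander: steel wrench 160 long lying on the bench, origin at its underside
- bearing: bystander: steel bearing ring 68 diameter, 18 high, origin at the centre of its underside
- grease_tin: bystander: grey tin 64 diameter, 70 high, origin at the centre of its underside
- driver: bystander: red-handled screwdriver 200 long lying on the bench, origin at its underside
There are look-alikes about, which are no part of the job. Leave any pink or turquoise look-alike of the plate alone.

How it is judged:
On the way:
1. the tall plate stands on the ledge, centred, flat against the backrest, let go of, before the clip is fetched (x of plate in the frame of rest between 0.001 and 0.01 m and y of plate in the frame of rest between -0.012 and 0.012 m and z of plate in the frame of rest between -0.003 and 0.004 m and angle between the z axis of plate and the z axis of rest, either way round below 0.07 rad and angle between the x axis of plate and the x axis of rest, either way round below 0.1 rad and x of plate_boss in the frame of rest above 0.012 m and contact force between the fingers and plate below 0.1 N and distance between clip and rest above 0.15 m), for 0.2 s.
At the end, for the whole second after the job is handed in: Relative to the rest (mm): plate origin x 1..10, |y|<12, z -3..4, axes within 0.07 (z), 0.10 (x) rad, boss outward; clip origin |y|<14, z 120..147.5, axes within 0.15 (z), 0.25 (y) rad, clip_jaw -0.05..0.06, pressing plate and rest over 1.5 N each; both still (<0.01 m/s), clip released (x of plate in the frame of rest between 0.001 and 0.01 m and y of plate in the frame of rest between -0.012 and 0.012 m and z of plate in the frame of rest between -0.003 and 0.004 m and angle between the z axis of plate and the z axis of rest, either way round below 0.07 rad and angle between the x axis of plate and the x axis of rest, either way round below 0.1 rad and x of plate_boss in the frame of rest above 0.012 m and y of clip in the frame of rest between -0.014 and 0.014 m and z of clip in the frame of rest between 0.12 and 0.1475 m and angle between the z axis of clip and the z axis of rest, either way round below 0.15 rad and angle between the y axis of clip and the y axis of rest, either way round below 0.25 rad and value of joint clip_jaw between -0.05 and 0.06 rad and contact force between clip and plate above 1.5 N and contact force between clip and rest above 1.5 N and linear speed of each of plate, clip below 0.01 m/s and contact force between the fingers and clip below 0.1 N); the robot touches nothing.
It fails at once if the short plate or another bystander is moved by more than 30 mm (distance of any of short_plate, wrench, bearing, grease_tin, driver from where it was at the start of the episode above 0.03 m).
It also fails if it takes over 59 s, if anything falls off the work surface, if the arm or the gripper's body presses on something with over 40 N, if the wrist force passes 120 N, or if a joint passes its speed limit or range.

## Working session

There is one attempt and no reset: what is moved stays moved. The work goes in short steps, Python scripts to look and compute and a tool call to move; the robot and the scene stay as the last step left them, time stands still between calls to the robot, and variables do not carry over. Pictures are saved under pics/ and viewed, at most 10 in all, crops included, and the job is handed in when it is done.

Besides the shell and the picture viewer there is one more tool, called after "Call:" as a command line: name --argument value ..., lists and objects as JSON in quotes. move_arm: Moves the arm, as the interface text tells. Its arguments: {"type":"object","properties":{"deltas":{"type":"array","items":{"type":"number"}}},"required":["deltas"]}

```bash
mkdir -p pics
cat > h.py <<'E'
import numpy as np, cv2
from scipy.spatial.transform import Rotation as R
from bench import robot
def snap(n):
    o=robot.get_obs(); s=robot.snapshot(n); s['obs']=o
    h=s['image'].shape[0]; s['f']=h/2/np.tan(np.radians(s['fov_y'])/2)
    if n=='wrist':
        T=np.eye(4); T[:3,:3]=rot(o['ee_rot']); T[:3,3]=o['tool_pos']; s['T']=T@s['T_tool_cam']
    else:
        T=np.eye(4); T[:3,:3]=rot(s['orientation']); T[:3,3]=s['origin']; s['T']=T
    return s
def rot(e):
    e=np.array(e,float)
    if e.shape==(3,3): return e
    return (R.from_euler('xyz',e) if e.size==3 else R.from_quat(e)).as_matrix()
def cloud(s):
    d=s['depth']; v,u=np.mgrid[:d.shape[0],:d.shape[1]]
    p=np.stack([(u-s['cx'])/s['f']*d,-(v-s['cy'])/s['f']*d,-d],-1)
    P=p@s['T'][:3,:3].T+s['T'][:3,3]; P[d==0]=np.nan
    return P
def save(s,n,crop=None,k=1):
    im=s['image'][:,:,::-1]
    if crop: im=im[crop[1]:crop[3],crop[0]:crop[2]]
    cv2.imwrite('pics/'+n,cv2.resize(im,None,fx=k,fy=k,interpolation=cv2.INTER_CUBIC))
E
python3 - <<'E'
from h import *
import pickle
o=robot.get_obs(); print(o)
ims=[]
for n in ['scene','side','wrist']:
    s=snap(n); print(n,{k:v for k,v in s.items() if k not in('image','depth','obs')})
    pickle.dump(s,open(n+'0.pkl','wb')); save(s,n+'0.png',None,1.5)
E
```

```text
{'time': 0.0, 'joint_positions': array([-1.30112883e+00,  8.79370874e-02,  1.37221878e+00, -1.94652767e-05,
        1.68357447e+00, -1.03088733e-01]), 'qvel': array([-4.78016869e-04,  2.64344026e-04, -7.01769779e-05, -6.11628295e-04,
        4.46572218e-04, -5.12609018e-04]), 'joint_torque': array([-9.68521490e-04, -3.40185463e+01, -3.02425754e+01,  7.16394070e-02,
        3.31741164e-02, -1.83108200e-04]), 'tool_pos': array([ 0.2001538 , -0.51171665,  0.20433195]), 'ee_rot': array([-3.13946433e+00, -2.00736705e-04,  3.72753850e-01]), 'wrist_force': array([-0.4457584 ,  0.0401714 ,  0.01446147]), 'wrist_torque': array([ 0.02024837, -0.02261239,  0.05362557]), 'finger_force': 0.0, 'width': 0.09365261731894968}
scene {'fov_y': 44.460579161902245, 'cx': 258.6712881585222, 'cy': 193.26254394254138, 'origin': array([1.27526974, 0.49932022, 0.85005148]), 'orientation': array([ 0.83912263, -0.00480592,  2.15092075]), 'f': np.float64(469.7715829843263), 'T': array([[-0.54812168, -0.5568484 ,  0.62408532,  1.27526974],
       [ 0.83638479, -0.36920387,  0.40515303,  0.49932022],
       [ 0.00
[... 642 characters left out ...]
7231, 'cx': 255.52599663859553, 'cy': 192.60856492040807, 'T_tool_cam': array([[ 7.47494495e-04,  9.73624909e-01,  2.28153409e-01,
         6.65617386e-02],
       [ 9.99999586e-01, -8.46133400e-04,  3.34522154e-04,
         1.31029947e-04],
       [ 5.18747322e-04,  2.28153064e-01, -9.73625138e-01,
        -1.79120289e-01],
       [ 0.00000000e+00,  0.00000000e+00,  0.00000000e+00,
         1.00000000e+00]]), 'f': np.float64(267.2110470726558), 'T': array([[ 0.3648889 ,  0.90633266,  0.21311314,  0.26230575],
       [-0.93104783,  0.35580393,  0.08095368, -0.48797969],
       [-0.00245553, -0.22795763,  0.97366796,  0.38358627],
       [ 0.        ,  0.        ,  0.        ,  1.        ]])}
```

View pics/scene0.png

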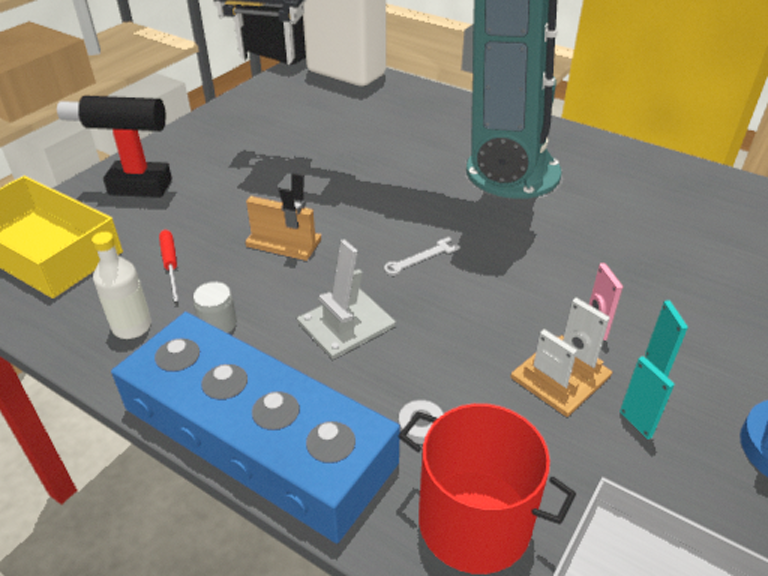

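View pics/side0.png

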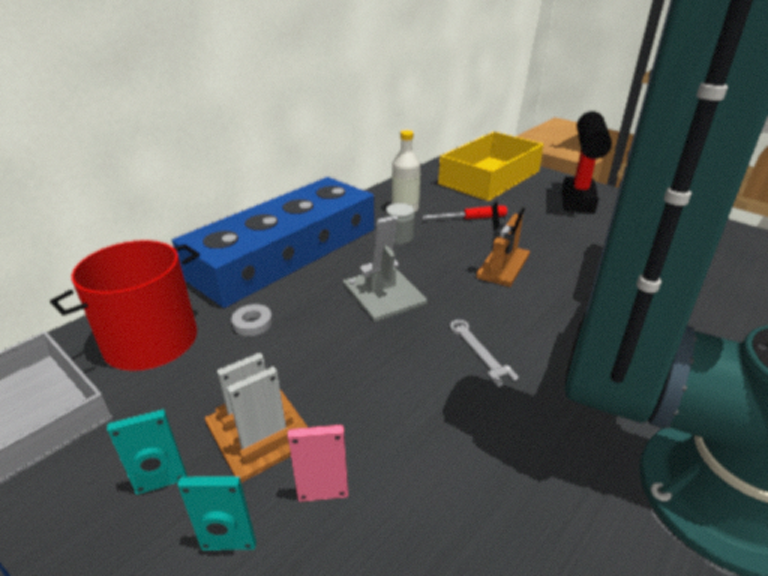

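Scene picture (px in the 768-wide view): the tall aluminium plate with round boss is at (585,335) and the short plate at (555,360), both in the rack at (562,375). The stand is at (345,300), and the clip is on the rail at (285,210). Candidates for the plate: aluminium tall with round boss (585,335), aluminium short with pad (555,360), pink (605,300), turquoise (668,340) and (648,397). I choose (585,335).

Run:
```python
from h import *
import pickle
Ps=[];Cs=[];V=[]
for i,n in enumerate(['scene','side']):
    s=pickle.load(open(n+'0.pkl','rb')); P=cloud(s).reshape(-1,3); C=cv2.cvtColor(s['image'],cv2.COLOR_RGB2HSV).reshape(-1,3)
    if n=='scene':
        cl=cloud(s)
        for nm,(u,v) in dict(tall=(390,223),short=(370,238),stand=(228,185),clip=(195,125),rail=(188,150),ring=(281,278),tin=(143,205),wrench=(283,170)).items(): print(nm,cl[v,u].round(3))
        save(s,'crop0.png',(320,160,480,290),5)
    Ps.append(P);Cs.append(C);V.append(np.full(len(P),i))
P=np.vstack(Ps);C=np.vstack(Cs);V=np.hstack(V)
np.savez('m.npz',P=P,C=C,V=V)
wood=(C[:,0]>8)&(C[:,0]<20)&(C[:,1]>110)&(P[:,2]>0.004)&(P[:,2]<.2)&(P[:,0]>0.1)&(P[:,0]<.9)&(abs(P[:,1])<.7)
for v in (0,1):
    W=P[wood&(V==v)]
    for zl,zh in [(0.008,.018),(.026,.036),(.085,.095)]:
        w=W[(W[:,2]>zl)&(W[:,2]<zh)]
        if len(w)<10: continue
        n,lab=cv2.partition if 0 else (0,None)
        # split at y
        k=cv2.kmeans(w[:,:2].astype(np.float32),2,None,(3,50,1e-5),3,cv2.KMEANS_PP_CENTERS)
        for c in (0,1):
            q=w[k[1][:,0]==c]; print(v,zl,len(q),cv2.minAreaRect((q[:,:2]*1000).astype(np.float32)))
```

```text
tall [0.481 0.341 0.086]
short [0.543 0.32  0.079]
stand [ 0.599 -0.028  0.109]
clip [ 0.457 -0.243  0.122]
rail [ 0.486 -0.252  0.051]
ring [0.781 0.231 0.129]
tin [ 0.732 -0.189  0.063]
wrench [ 0.364 -0.01   0.005]
0 0.008 705 ((505.3226623535156, 325.54608154296875), (110.70263671875, 121.7992172241211), 76.70703125)
0 0.008 387 ((483.4012756347656, -257.56756591796875), (71.87660217285156, 130.92306518554688), 16.61256980895996)
0 0.026 114 ((488.06231689453125, -257.074951171875), (18.82322120666504, 129.8167724609375), 19.4565372467041)
0 0.026 289 ((504.7366943359375, 325.24749755859375), (80.21784210205078, 101.57139587402344), 76.9592514038086)
0 0.085 42 ((474.4011535644531, -219.482421875), (21.376617431640625, 49.16594314575195), 20.4254150390625)
0 0.085 119 ((487.7923583984375, -287.926513671875), (23.792007446289062, 72.54386138916016), 12.477952003479004)
1 0.008 861 ((503.77569580078125, 326.9726257324219), (109.91018676757812, 121.29225158691406), 77.0634536743164)
1 0.008 345 ((479.237060546875, -256.38555908203125), (70.30622100830078, 136.46417236328125), 13.93685245513916)
1 0.026 361 ((502.7608947753906, 327.66973876953125), (79.52058410644531, 98.05829620361328), 77.25182342529297)
1 0.026 52 ((470.601806640625, -257.9371337890625), (15.973394393920898, 130.21449279785156), 6.795226573944092)
1 0.085 44 ((466.8931579589844, -220.46450805664062), (20.380369186401367, 51.97084426879883), 3.4494130611419678)
1 0.085 32 ((488.2282409667969, -295.64862060546875), (17.3507137298584, 53.110416412353516), 14.54635238647461)
```

View pics/crop0.png

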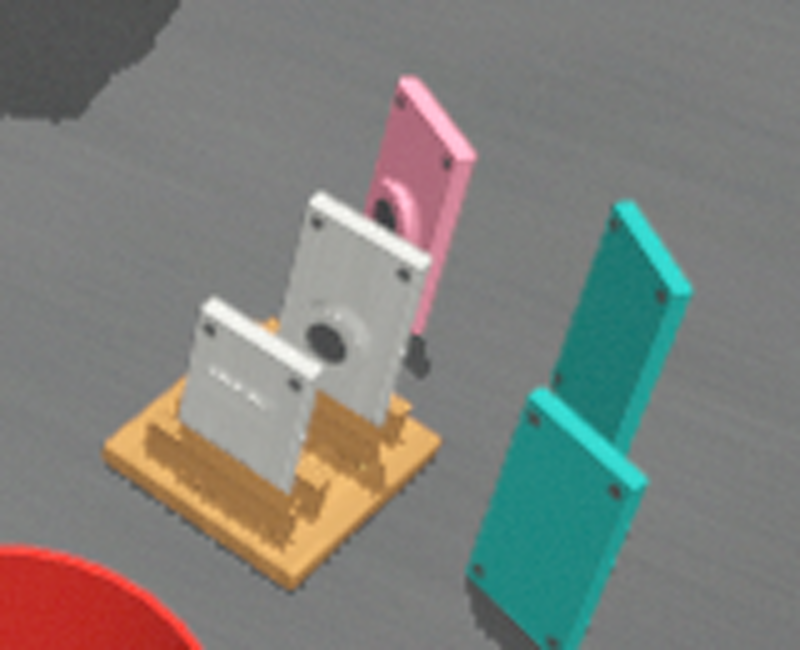

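Crop: the tall plate has a round boss (crop 335,340) facing rack +x; the short one (250,390) has a printed pad. The choice holds. Next come the stand, clip and plate details.

Run:
```python
from h import *
m=np.load('m.npz');P,C,V=m['P'],m['C'],m['V']
def near(c,r,zl,zh): return (np.hypot(P[:,0]-c[0],P[:,1]-c[1])<r)&(P[:,2]>zl)&(P[:,2]<zh)
def rect(q): return len(q),[np.round(a,1) for a in cv2.minAreaRect((q[:,:2]*1000).astype(np.float32))]
pink=(C[:,0]>150)&(C[:,1]>60); tq=(C[:,0]>75)&(C[:,0]<100)&(C[:,1]>120)
for v in (0,1):
    print(v,'talltop',rect(P[near((.473,.333),.06,.126,.138)&(V==v)&~pink]))
    print(' pink',rect(P[near((.43,.36),.15,.02,.15)&(V==v)&pink])); 
    q=P[(V==v)&tq&near((.45,.42),.25,.02,.15)]; print(' tq',rect(q),q.min(0).round(3),q.max(0).round(3))
    g=near((.585,-.03),.12,0,.2)&(V==v)&(C[:,1]<60)
    for zl,zh in [(.004,.02),(.04,.052),(.05,.06),(.06,.075),(.08,.1),(.1,.12),(.12,.14),(.14,.16),(.16,.19)]:
        q=P[g&(P[:,2]>zl)&(P[:,2]<zh)]
        if len(q)>5: print(' z',zl,zh,rect(q),q[:,2].max().round(4))
    q=P[near((.47,-.25),.1,.098,.2)&(V==v)]; print(' clip',rect(q),q[:,2].max())
    b=(V==v)&near((.47,-.25),.1,.1,.2)&(C[:,2]<80); q=P[b]; print(' handles',rect(q[q[:,2]>.145]),q[:,2].max())
    for zl in (.1,.11,.12,.13,.14,.15,.16,.17):
        q=P[(V==v)&near((.47,-.25),.1,zl,zl+.01)]
        if len(q)>4: print('   ',zl,rect(q))
```

```text
0 talltop (131, [array([475., 337.]), array([60.9, 13.4]), np.float64(78.9)])
 pink (483, [array([372.7, 328.6]), array([63.7, 21.7]), np.float64(50.6)])
 tq (1699, [array([463.7, 446.5]), array([177.4,  53.4]), np.float64(7.6)]) [0.377 0.422 0.02 ] [0.549 0.483 0.124]
 z 0.004 0.02 (1281, [array([595.1, -22.8]), array([193.3, 234.1]), np.float64(30.8)]) 0.0198
 z 0.04 0.052 (79, [array([616.2, -29.2]), array([53.8, 60.3]), np.float64(32.9)]) 0.052
 z 0.05 0.06 (214, [array([613.3, -34.2]), array([61.6, 65.2]), np.float64(24.0)]) 0.0596
 z 0.06 0.075 (83, [array([596.3, -20.7]), array([42.8, 45.5]), np.float64(50.7)]) 0.0748
 z 0.08 0.1 (114, [array([592.4, -20.6]), array([33.4, 45.5]), np.float64(47.2)]) 0.0999
 z 0.1 0.12 (107, [array([583.3, -23.7]), array([38.1, 38.5]), np.float64(71.5)]) 0.1196
 z 0.12 0.14 (85, [array([594.1, -28. ]), array([39.7, 10.9]), np.float64(78.7)]) 0.1399
 z 0.14 0.16 (93, [array([589. , -24.8]), array([38.6, 11.8]), np.float64(77.4)]) 0.16
 z 0.16 0.19 (50, [array([584.9, -23.6]), array([37.2, 10.8]), np.float64(66.2)]) 0.1683
 clip (277, [array([ 473
[... 1546 characters left out ...]
4(68.7)]) 0.1597
 z 0.16 0.19 (46, [array([582.8, -21.2]), array([34.7,  8.8]), np.float64(68.4)]) 0.1675
 clip (177, [array([ 471.6, -228.5]), array([54.9, 35.4]), np.float64(11.6)]) 0.1488889145951347
 handles (17, [array([ 471.5, -227.2]), array([55.2, 23.1]), np.float64(17.4)]) 0.1488889145951347
    0.1 (60, [array([ 470.7, -229.1]), array([38.7, 34.7]), np.float64(11.6)])
    0.11 (25, [array([ 472. , -227.1]), array([45.3, 24.3]), np.float64(13.9)])
    0.12 (23, [array([ 472.2, -228.5]), array([47.9, 26. ]), np.float64(14.1)])
    0.13 (27, [array([ 470.7, -226.6]), array([50.7, 21.9]), np.float64(13.5)])
    0.14 (28, [array([ 471.8, -229.3]), array([54.9, 23.3]), np.float64(12.6)])
```

```bash
cat > plan.py <<'E'
from h import *
from scipy.spatial.transform import Slerp
def M(p,e):
    T=np.eye(4);T[:3,:3]=rot(e);T[:3,3]=p;return T
def plan(T0,T1,n,clo,calls=1,rows=8):
    """world-straight move in `calls` calls of n rows each; prints one (turn, shift) end per call"""
    sl=Slerp([0,1],R.from_matrix([T0[:3,:3],T1[:3,:3]])); N=calls
    def at(t):
        T=np.eye(4);T[:3,:3]=sl(t).as_matrix();T[:3,3]=T0[:3,3]*(1-t)+T1[:3,3]*t;return T
    for c in range(N):
        B=at(c/N);out=[]
        for i in range(1,n+1):
            D=np.linalg.inv(B)@at((c+i/n)/N)
            out+=[*(float(x) for x in R.from_matrix(D[:3,:3]).as_rotvec().round(3)),*(float(x) for x in (D[:3,3]*100).round(2)),clo]
        print(str(out).replace(' ',''))
E
python3 - <<'E'
from plan import *
T0=M([.2,-.512,.206],[np.pi,0,.3728]);Tm=M([.337,-.0875,.25],[np.pi,0,1.65]);T1=M([.474,.3375,.21],[np.pi,0,2.93])
plan(T0,Tm,6,-1,2);plan(Tm,T1,6,-1,2)
E
```

```text
[0.0,0.0,-0.106,2.35,-2.88,-0.37,-1,0.0,0.0,-0.213,4.7,-5.76,-0.73,-1,-0.0,0.0,-0.319,7.06,-8.64,-1.1,-1,0.0,0.0,-0.426,9.41,-11.51,-1.47,-1,-0.0,0.0,-0.532,11.76,-14.39,-1.83,-1,0.0,0.0,-0.639,14.11,-17.27,-2.2,-1]
[0.0,0.0,-0.106,3.6,-0.91,-0.37,-1,0.0,0.0,-0.213,7.21,-1.82,-0.73,-1,-0.0,0.0,-0.319,10.81,-2.73,-1.1,-1,0.0,0.0,-0.426,14.42,-3.64,-1.47,-1,-0.0,0.0,-0.532,18.02,-4.55,-1.83,-1,0.0,0.0,-0.639,21.62,-5.46,-2.2,-1]
[0.0,0.0,-0.107,3.44,1.42,0.33,-1,0.0,0.0,-0.213,6.88,2.84,0.67,-1,0.0,0.0,-0.32,10.32,4.25,1.0,-1,-0.0,0.0,-0.427,13.76,5.67,1.33,-1,-0.0,0.0,-0.533,17.2,7.09,1.67,-1,-0.0,0.0,-0.64,20.64,8.51,2.0,-1]
[0.0,0.0,-0.107,1.91,3.19,0.33,-1,0.0,0.0,-0.213,3.82,6.38,0.67,-1,0.0,0.0,-0.32,5.74,9.58,1.0,-1,0.0,0.0,-0.427,7.65,12.77,1.33,-1,0.0,0.0,-0.533,9.56,15.96,1.67,-1,-0.0,0.0,-0.64,11.47,19.15,2.0,-1]
```

Call:
move_arm --deltas '[0, 0, -0.106, 2.35, -2.88, -0.37, -1, 0, 0, -0.213, 4.7, -5.76, -0.73, -1, 0, 0, -0.319, 7.06, -8.64, -1.1, -1, 0, 0, -0.426, 9.41, -11.51, -1.47, -1, 0, 0, -0.532, 11.76, -14.39, -1.83, -1, 0, 0, -0.639, 14.11, -17.27, -2.2, -1]'

```text
time: 0.75
tool_pos: [0.2689, -0.2984, 0.2273]
ee_rot: [-3.141, -0.0, 1.016]
wrist_force: [0.9, 0.2, -0.3]
width: 0.094
finger_force: 0.0
```

Call:
move_arm --deltas '[0, 0, -0.106, 3.6, -0.91, -0.37, -1, 0, 0, -0.213, 7.21, -1.82, -0.73, -1, 0, 0, -0.319, 10.81, -2.73, -1.1, -1, 0, 0, -0.426, 14.42, -3.64, -1.47, -1, 0, 0, -0.532, 18.02, -4.55, -1.83, -1, 0, 0, -0.639, 21.62, -5.46, -2.2, -1]'

```text
time: 1.35
tool_pos: [0.3372, -0.0863, 0.2495]
ee_rot: [3.141, 0.0, 1.655]
wrist_force: [0.0, 0.5, 0.5]
width: 0.094
finger_force: 0.0
```

Call:
move_arm --deltas '[0, 0, -0.107, 3.44, 1.42, 0.33, -1, 0, 0, -0.213, 6.88, 2.84, 0.67, -1, 0, 0, -0.32, 10.32, 4.25, 1.0, -1, 0, 0, -0.427, 13.76, 5.67, 1.33, -1, 0, 0, -0.533, 17.2, 7.09, 1.67, -1, 0, 0, -0.64, 20.64, 8.51, 2.0, -1]'

```text
time: 1.95
tool_pos: [0.4055, 0.1264, 0.2291]
ee_rot: [-3.141, 0.0, 2.296]
wrist_force: [0.7, -1.2, -0.2]
width: 0.094
finger_force: 0.0
```

Call:
move_arm --deltas '[0, 0, -0.107, 1.91, 3.19, 0.33, -1, 0, 0, -0.213, 3.82, 6.38, 0.67, -1, 0, 0, -0.32, 5.74, 9.58, 1.0, -1, 0, 0, -0.427, 7.65, 12.77, 1.33, -1, 0, 0, -0.533, 9.56, 15.96, 1.67, -1, 0, 0, -0.64, 11.47, 19.15, 2.0, -1, 0, 0, -0.64, 11.47, 19.15, 2.0, -1]'

```text
time: 2.65
tool_pos: [0.4736, 0.3404, 0.2066]
ee_rot: [-3.14, -0.003, 2.936]
wrist_force: [-0.3, -0.0, 0.2]
width: 0.0941
finger_force: 0.0
```

Run:
```python
from h import *
s=snap('wrist'); save(s,'w1.png',None,1.2); P=cloud(s); o=s['obs']; print(o['time'],o['tool_pos'],o['ee_rot'],o['width'])
q=P.reshape(-1,3); C=cv2.cvtColor(s['image'],cv2.COLOR_RGB2HSV).reshape(-1,3)
k=(q[:,2]>.124)&(q[:,2]<.142)&(np.hypot(q[:,0]-.474,q[:,1]-.3375)<.05)&(C[:,1]<60)
w=q[k]; print(len(w),cv2.minAreaRect((w[:,:2]*1000).astype(np.float32)),np.median(w[:,2]),w.mean(0))
```

```text
2.65 [0.47362813 0.3403782  0.20656838] [-3.14004977 -0.00334789  2.93568253] 0.09411783798517877
674 ((474.27117919921875, 338.1487121582031), (59.3062744140625, 10.374205589294434), 77.49089050292969) 0.13168339507646065 [0.47365656 0.33859491 0.13121705]
```

View pics/w1.png

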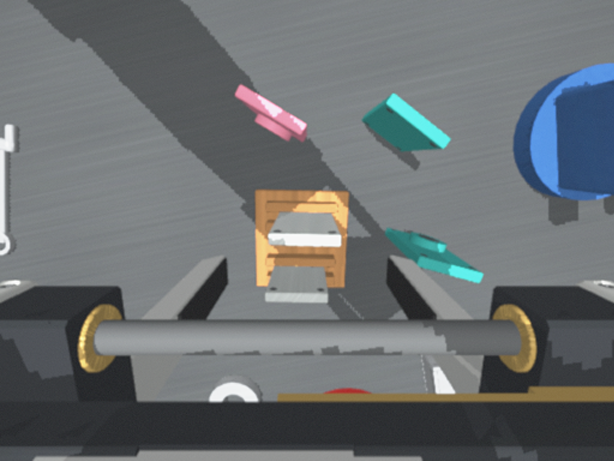

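The wrist picture shows the tall plate's top edge at (305,240), centred between the open fingers; turquoise at (435,255) is clear of the right finger.

Call:
move_arm --deltas '[0, 0, 0.01, 0, -0.1, 4, -1, 0, 0, 0.01, 0, -0.1, 8, -1, 0, 0, 0.01, 0, -0.1, 10.5, -1, 0, 0, 0.01, 0, -0.1, 12.2, -1, 0, 0, 0.01, 0, -0.1, 12.2, -1]'

```text
time: 3.2
tool_pos: [0.4715, 0.3338, 0.0843]
ee_rot: [-3.137, -0.005, 2.919]
wrist_force: [0.2, -0.6, 0.1]
width: 0.0942
finger_force: 0.0
```

Call:
move_arm --deltas '[0, 0, 0, 0, 0, 0, 0.2, 0, 0, 0, 0, 0, 0, 0.5, 0, 0, 0, 0, 0, 0, 0.8, 0, 0, 0, 0, 0, 0, 0.8, 0, 0, 0, 0, 0, 0, 0.8]'

```text
time: 3.7
tool_pos: [0.4742, 0.3369, 0.0884]
ee_rot: [3.14, 0.001, 2.921]
wrist_force: [-0.6, 0.8, 3.2]
width: 0.0597
finger_force: 29.9
```

Call:
move_arm --deltas '[0, 0, 0, 0, 0, -2, 0.8, 0, 0, 0, 0, 0, -5, 0.8, 0, 0, 0, 0, 0, -9, 0.8, 0, 0, 0, 0, 0, -13, 0.8, 0, 0, 0, 0, 0, -17, 0.8, 0, 0, 0, 0, 0, -20, 0.8, 0, 0, 0, 0, 0, -20, 0.8]'

```text
time: 4.4
tool_pos: [0.4751, 0.3372, 0.293]
ee_rot: [3.135, 0.007, 2.921]
wrist_force: [0.8, -0.1, -2.4]
width: 0.0597
finger_force: 29.9
```

Run:
```python
from plan import *
T0=M([.474,.337,.288],[np.pi,0,2.921]);T1=M([.665,-.055,.288],[np.pi,0,2.784])
plan(T0,T1,6,.8,2)
```

```text
[-0.0,-0.0,0.011,-2.27,-2.84,0.0,0.8,0.0,-0.0,0.023,-4.54,-5.68,0.0,0.8,0.0,-0.0,0.034,-6.8,-8.52,0.0,0.8,-0.0,-0.0,0.046,-9.07,-11.36,0.0,0.8,0.0,-0.0,0.057,-11.34,-14.2,0.0,0.8,0.0,-0.0,0.068,-13.61,-17.04,0.0,0.8]
[-0.0,-0.0,0.011,-2.46,-2.68,0.0,0.8,-0.0,-0.0,0.023,-4.91,-5.35,0.0,0.8,0.0,-0.0,0.034,-7.37,-8.03,-0.0,0.8,-0.0,-0.0,0.046,-9.83,-10.71,-0.0,0.8,0.0,-0.0,0.057,-12.28,-13.39,-0.0,0.8,0.0,-0.0,0.069,-14.74,-16.06,-0.0,0.8]
```

Call:
move_arm --deltas '[0, 0, 0.011, -2.27, -2.84, 0, 0.8, 0, 0, 0.023, -4.54, -5.68, 0, 0.8, 0, 0, 0.034, -6.8, -8.52, 0, 0.8, 0, 0, 0.046, -9.07, -11.36, 0, 0.8, 0, 0, 0.057, -11.34, -14.2, 0, 0.8, 0, 0, 0.068, -13.61, -17.04, 0, 0.8]'

```text
time: 5.0
tool_pos: [0.5688, 0.1388, 0.284]
ee_rot: [-3.139, -0.004, 2.852]
wrist_force: [-0.4, 0.3, -1.0]
width: 0.0599
finger_force: 29.9
```

Call:
move_arm --deltas '[0, 0, 0.011, -2.46, -2.68, 0, 0.8, 0, 0, 0.023, -4.91, -5.35, 0, 0.8, 0, 0, 0.034, -7.37, -8.03, 0, 0.8, 0, 0, 0.046, -9.83, -10.71, 0, 0.8, 0, 0, 0.057, -12.28, -13.39, 0, 0.8, 0, 0, 0.069, -14.74, -16.06, 0, 0.8, 0, 0, 0.069, -14.74, -16.06, 0, 0.8, 0, 0, 0.069, -14.74, -16.06, 0, 0.8]'

```text
time: 5.8
tool_pos: [0.6642, -0.0563, 0.2836]
ee_rot: [-3.141, -0.006, 2.782]
wrist_force: [-0.7, 0.5, -2.1]
width: 0.0601
finger_force: 30.0
```

Run:
```python
from h import *
import pickle
s=snap('wrist'); pickle.dump(s,open('w2.pkl','wb')); save(s,'w2.png',None,1.2); P=cloud(s); o=s['obs']; print(o['time'],o['tool_pos'],o['ee_rot'],o['width'])
q=P.reshape(-1,3); C=cv2.cvtColor(s['image'],cv2.COLOR_RGB2HSV).reshape(-1,3)
for zl,zh in[(.004,.02),(.158,.172),(.12,.15)]:
  w=q[(q[:,2]>zl)&(q[:,2]<zh)&(np.hypot(q[:,0]-.59,q[:,1]+.024)<(.1 if zl<.1 else .035))&(C[:,1]<60)]
  if len(w): print(len(w),cv2.minAreaRect((w[:,:2]*1000).astype(np.float32)),w[:,2].max())
```

```text
5.8 [ 0.66417065 -0.05632786  0.28362079] [-3.14085694 -0.0059863   2.78235769] 0.06005877153608616
3903 ((596.0, -26.86121368408203), (110.3726577758789, 130.0210418701172), 70.68614196777344) 0.018059290238403747
297 ((585.4096069335938, -23.321205139160156), (34.90963363647461, 8.989110946655273), 69.82383728027344) 0.16762060972476928
200 ((593.9415893554688, -26.431291580200195), (35.43070602416992, 5.971410751342773), 69.59738159179688) 0.1498639194554896
```

View pics/w2.png

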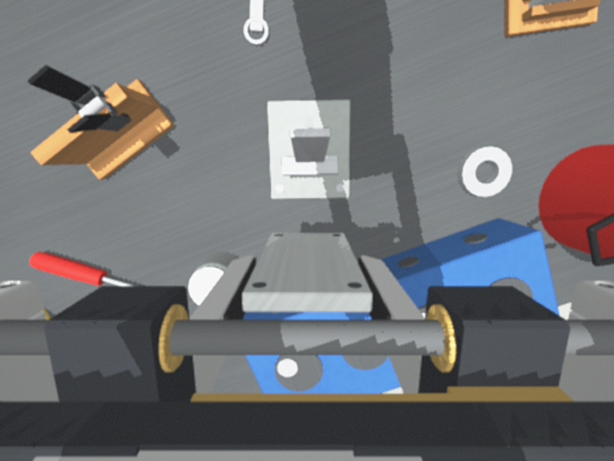

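The wrist picture shows the stand's top edge at (310,140), and the plate held with its flat back toward the camera (rows 235–300). I'll check the plate's tilt in the grip and plan the placing.

```bash
cat >> plan.py <<'E'
RY=-.347; O=np.array([.6103,-.0324,.055])
REST=np.eye(4); REST[:3,:3]=R.from_euler('ZY',[RY,-.21]).as_matrix(); REST[:3,3]=O
# tool frame in a part's frame: tool z = -part z, tool x = -part x (plate), tool y = part y
TP=np.eye(4); TP[:3,:3]=np.diag([-1,1,-1])
def plate_tool(x,y,z,d=.0764):
    A=TP.copy(); A[:3,3]=[x,y,z+d]; return REST@A
E
python3 - <<'E'
from plan import *
import pickle
s=pickle.load(open('w2.pkl','rb')); P=cloud(s); o=s['obs']; T=M(o['tool_pos'],o['ee_rot'])
q=P[202:240,215:300].reshape(-1,3); q=(q-T[:3,3])@T[:3,:3]; q=q[(abs(q[:,0])<.02)&(abs(q[:,1])<.03)]
A=np.c_[q[:,1:],np.ones(len(q))]; c=np.linalg.lstsq(A,q[:,0],rcond=None)[0]; print(len(q),'x=%.3f y+%.3f z+%.4f'%tuple(c),q.min(0),q.max(0))
T1=plate_tool(.022,0,.05);T2=plate_tool(.007,0,.01);T3=plate_tool(.0055,0,.0)
C=M([.6652,-.055,.288],[np.pi,0,2.783])
for X in(T1,T2,T3):print(X[:3,3],R.from_matrix(X[:3,:3]).as_euler('xyz'))
plan(C,T1,6,.8);plan(T1,T2,4,.8);plan(T2,T3,2,.8)
E
```

```text
3053 x=0.000 y+-0.003 z+0.0047 [ 0.00398756 -0.02878004 -0.03866903] [0.00550563 0.02999451 0.04547152]
[ 0.60575539 -0.03075652  0.18320923] [3.14159265 0.21       2.79459265]
[ 0.59980073 -0.02860312  0.14096109] [3.14159265 0.21       2.79459265]
[ 0.60038147 -0.02881314  0.13086809] [3.14159265 0.21       2.79459265]
[-0.0,-0.035,-0.002,1.07,0.03,1.75,0.8,-0.0,-0.07,-0.004,2.14,0.06,3.49,0.8,-0.001,-0.105,-0.006,3.21,0.09,5.24,0.8,-0.001,-0.14,-0.008,4.28,0.12,6.99,0.8,-0.001,-0.175,-0.01,5.35,0.15,8.73,0.8,-0.001,-0.21,-0.012,6.42,0.18,10.48,0.8]
[-0.0,0.0,-0.0,0.38,0.0,1.0,0.8,-0.0,0.0,-0.0,0.75,0.0,2.0,0.8,-0.0,0.0,-0.0,1.13,0.0,3.0,0.8,-0.0,0.0,-0.0,1.5,0.0,4.0,0.8]
[-0.0,0.0,-0.0,0.07,0.0,0.5,0.8,-0.0,0.0,-0.0,0.15,0.0,1.0,0.8]
```

Call:
move_arm --deltas '[0, -0.035, -0.002, 1.07, 0.03, 1.75, 0.8, 0, -0.07, -0.004, 2.14, 0.06, 3.49, 0.8, -0.001, -0.105, -0.006, 3.21, 0.09, 5.24, 0.8, -0.001, -0.14, -0.008, 4.28, 0.12, 6.99, 0.8, -0.001, -0.175, -0.01, 5.35, 0.15, 8.73, 0.8, -0.001, -0.21, -0.012, 6.42, 0.18, 10.48, 0.8, -0.001, -0.21, -0.012, 6.42, 0.18, 10.48, 0.8, -0.001, -0.21, -0.012, 6.42, 0.18, 10.48, 0.8]'

```text
time: 6.65
tool_pos: [0.6047, -0.0304, 0.1828]
ee_rot: [-3.141, 0.21, 2.798]
wrist_force: [0.2, -0.1, -1.8]
width: 0.0597
finger_force: 30.0
```

Run:
```python
from plan import *
o=robot.get_obs();T=M(o['tool_pos'],o['ee_rot'])
D=np.linalg.inv(REST)@T;print('rest',D[:3,3]-[0,0,.0764],R.from_matrix(TP[:3,:3]@D[:3,:3]).as_rotvec(),o['wrist_force'])
s=snap('wrist');P=cloud(s).reshape(-1,3);q=(P-REST[:3,3])@REST[:3,:3]
# backrest front face & ledge in rest frame as seen
k=(q[:,2]>.07)&(q[:,2]<.118)&(abs(q[:,1])<.03)&(q[:,0]>-.012)&(q[:,0]<.008); w=q[k];print(len(w),w.min(0),w.max(0))
k=(abs(q[:,2]-.114)<.004)&(abs(q[:,1])<.03)&(q[:,0]>-.015)&(q[:,0]<.008); w=q[k];print('top',len(w),np.percentile(w,[3,50,97],axis=0))
for n in('side','scene'):
  s=snap(n);P=cloud(s).reshape(-1,3);q=(P-REST[:3,3])@REST[:3,:3]
  for nm,(x0,x1,y,z0,z1) in dict(ledge=(.002,.012,.03,-.006,.006),back=(-.014,.008,.016,.09,.112),top=(-.012,.004,.03,.108,.12)).items():
    w=q[(q[:,0]>x0)&(q[:,0]<x1)&(abs(q[:,1])<y)&(q[:,2]>z0)&(q[:,2]<z1)]
    if len(w)>5: print(n,nm,len(w),np.percentile(w,[5,50,95],axis=0).round(4).tolist())
```

```text
rest [2.08158642e-02 1.85840560e-06 4.98127081e-02] [-0.00036354  0.00044202 -0.00301143] [ 0.20568077 -0.12453287 -1.75632763]
927 [-0.00858866 -0.01760812  0.070062  ] [-0.00027074  0.01778466  0.11575006]
top 565 [[-0.00828102 -0.01672733  0.1105919 ]
 [-0.00461947  0.00011543  0.11375042]
 [-0.00053938  0.01688834  0.11499073]]
side ledge 13 [[0.0027, 0.0154, -0.0006], [0.0066, 0.0224, 0.0007], [0.0096, 0.0282, 0.002]]
side back 72 [[-0.0107, -0.0138, 0.0913], [-0.009, 0.0002, 0.1013], [-0.0071, 0.0147, 0.1107]]
side top 52 [[-0.0107, -0.0154, 0.1087], [-0.0081, 0.001, 0.1131], [-0.0021, 0.0175, 0.1157]]
scene ledge 59 [[0.0027, -0.0235, -0.002], [0.0074, 0.0028, 0.0001], [0.0115, 0.0271, 0.0024]]
scene back 35 [[-0.0084, 0.0057, 0.0919], [-0.0016, 0.0117, 0.1005], [0.0004, 0.0158, 0.1094]]
scene top 10 [[-0.0058, 0.0111, 0.1094], [-0.0019, 0.0151, 0.1125], [0.0004, 0.0172, 0.1161]]
```

Call:
move_arm --deltas '[0, 0, 0.003, 0.4, 0, 1.5, 0.8, 0, 0, 0.003, 0.8, 0, 3, 0.8, 0, 0, 0.003, 1.2, 0, 4, 0.8, 0, 0, 0.003, 1.5, 0, 4.6, 0.8, 0, 0, 0.003, 1.6, 0, 4.6, 0.8, 0, 0, 0.003, 1.6, 0, 4.6, 0.8]'

```text
time: 7.4
tool_pos: [0.6, -0.0296, 0.1351]
ee_rot: [3.141, 0.211, 2.793]
wrist_force: [-0.7, -0.3, -2.0]
width: 0.0594
finger_force: 30.0
```

```bash
cat > st.py <<'E'
from plan import *
o=robot.get_obs();D=np.linalg.inv(REST)@M(o['tool_pos'],o['ee_rot'])
f=REST[:3,:3].T@o['wrist_force']
print('t',o['time'],'tool in rest',(D[:3,3]*1000).round(1),'foot z %.1f'%(D[2,3]*1000-76.4),'f',f.round(1),o['width'])
E
python3 st.py
```

```text
t 7.4 tool in rest [ 6.2 -0.8 80.6] foot z 4.2 f [-0.9 -0.5 -1.9] 0.05943895146140935
```

Call:
move_arm --deltas '[0, 0, 0, 0.05, 0.05, 0.2, 0.8, 0, 0, 0, 0.1, 0.05, 0.35, 0.8, 0, 0, 0, 0.15, 0.05, 0.45, 0.8, 0, 0, 0, 0.15, 0.05, 0.45, 0.8, 0, 0, 0, 0.15, 0.05, 0.45, 0.8]'

```text
time: 7.9
tool_pos: [0.5997, -0.0289, 0.1308]
ee_rot: [3.141, 0.212, 2.793]
wrist_force: [0.1, 0.1, 1.5]
width: 0.0598
finger_force: 30.0
```

```bash
python3 st.py
```

```text
t 7.9 tool in rest [ 4.9 -0.3 76.4] foot z 0.0 f [0.4 0.1 1.5] 0.059778556622073854
```

Call:
move_arm --deltas '[0, 0, 0, 0.03, 0, 0, 0.6, 0, 0, 0, 0.03, 0, 0, 0.2, 0, 0, 0, 0.03, 0, 0, -0.3, 0, 0, 0, 0.03, 0, 0, -1, 0, 0, 0, 0.03, 0, 0, -1]'

```text
time: 8.4
tool_pos: [0.5985, -0.0287, 0.1288]
ee_rot: [3.141, 0.209, 2.793]
wrist_force: [-0.0, -0.4, -0.1]
width: 0.0739
finger_force: 0.0
```

```bash
python3 st.py
python3 - <<'E'
from plan import *
s=snap('wrist');P=cloud(s).reshape(-1,3);q=(P-REST[:3,3])@REST[:3,:3]
w=q[(q[:,2]>.116)&(q[:,2]<.126)&(abs(q[:,1])<.035)&(abs(q[:,0]-.005)<.015)];print(len(w),np.percentile(w,[3,50,97],axis=0).round(4).tolist())
E
```

```text
t 8.4 tool in rest [ 3.4 -0.5 74.8] foot z -1.6 f [ 0.1 -0.3 -0.1] 0.07393632543291428
1978 [[-0.0004, -0.0274, 0.1168], [0.0035, 0.0003, 0.1197], [0.0087, 0.0281, 0.1209]]
```

Call:
move_arm --deltas '[0, 0, 0, 0, 0, 0, -1, 0, 0, 0, 0, 0, -3, -1, 0, 0, 0, 0, 0, -7, -1, 0, 0, 0, 0, 0, -11, -1, 0, 0, 0, 0, 0, -14, -1, 0, 0, 0, 0, 0, -14, -1, 0, 0, 0, 0, 0, -14, -1]'

```text
time: 9.15
tool_pos: [0.5716, -0.0188, 0.2669]
ee_rot: [3.141, 0.211, 2.793]
wrist_force: [0.0, -0.1, -1.1]
width: 0.094
finger_force: 0.0
```

```bash
python3 st.py
python3 - <<'E'
from plan import *
o=robot.get_obs()
for n in ('side','scene'):
  s=snap(n);P=cloud(s).reshape(-1,3);q=(P-REST[:3,3])@REST[:3,:3]
  w=q[(q[:,2]>.1165)&(q[:,2]<.125)&(abs(q[:,1])<.035)&(abs(q[:,0]-.005)<.015)];print(n,len(w),np.percentile(w,[3,50,97],axis=0).round(4).tolist())
  w=q[(q[:,2]>.01)&(q[:,2]<.03)&(abs(q[:,1])<.02)&(q[:,0]>.004)&(q[:,0]<.03)];print(n,len(w),np.percentile(w,[3,50,97],axis=0).round(4).tolist())
plan(M(o['tool_pos'],o['ee_rot']),M([.473,-.2295,.25],[np.pi,0,1.833]),8,-1)
E
```

```text
t 9.15 tool in rest [  4.1  -0.3 215.8] foot z 139.4 f [-0.2 -0.1 -1.1] 0.09399582618273221
side 83 [[-0.0027, -0.028, 0.1167], [0.0018, 0.0035, 0.1201], [0.0076, 0.0302, 0.122]]Traceback (most recent call last):
  File "<stdin>", line 6, in <module>
    return _quantile_unchecked(
        a, q, axis, out, overwrite_input, method, keepdims, weights)
    return _ureduce(a,
                    func=_quantile_ureduce_func,
    ...<5 lines>...
                    overwrite_input=overwrite_input,
                    method=method)
    r = func(a, **kwargs)
    result = _quantile(arr,
                       quantiles=q,
    ...<2 lines>...
                       out=out,
                       weights=wgt)
    slices_having_nans = np.isnan(arr[-1, ...])
                                  ~~~^^^^^^^^^
IndexError: index -1 is out of bounds for axis 0 with size 0
```

Run:
```python
from plan import *
o=robot.get_obs()
plan(M(o['tool_pos'],o['ee_rot']),M([.473,-.2295,.25],[np.pi,0,1.833]),8,-1)
s=snap('scene');P=cloud(s).reshape(-1,3);q=(P-REST[:3,3])@REST[:3,:3]
w=q[(q[:,2]>.08)&(q[:,2]<.125)&(abs(q[:,1])<.035)&(q[:,0]>-.005)&(q[:,0]<.02)];print(len(w),np.percentile(w,[3,50,97],axis=0).round(4).tolist())
```

```text
[0.012,0.024,0.12,0.29,-2.89,0.13,-1,0.025,0.048,0.239,0.57,-5.79,0.26,-1,0.037,0.072,0.359,0.86,-8.68,0.4,-1,0.05,0.096,0.478,1.14,-11.58,0.53,-1,0.062,0.12,0.598,1.43,-14.47,0.66,-1,0.075,0.144,0.717,1.71,-17.37,0.79,-1,0.087,0.168,0.837,2.0,-20.26,0.93,-1,0.1,0.192,0.956,2.28,-23.15,1.06,-1]
334 [[0.0008, -0.0286, 0.0813], [0.0091, 0.004, 0.1039], [0.0116, 0.0294, 0.1213]]
```

Call:
move_arm --deltas '[0.012, 0.024, 0.12, 0.29, -2.89, 0.13, -1, 0.025, 0.048, 0.239, 0.57, -5.79, 0.26, -1, 0.037, 0.072, 0.359, 0.86, -8.68, 0.4, -1, 0.05, 0.096, 0.478, 1.14, -11.58, 0.53, -1, 0.062, 0.12, 0.598, 1.43, -14.47, 0.66, -1, 0.075, 0.144, 0.717, 1.71, -17.37, 0.79, -1, 0.087, 0.168, 0.837, 2.0, -20.26, 0.93, -1, 0.1, 0.192, 0.956, 2.28, -23.15, 1.06, -1]'

```text
time: 10.05
tool_pos: [0.4723, -0.2301, 0.2486]
ee_rot: [-3.14, -0.003, 1.828]
wrist_force: [-0.3, 0.0, -0.1]
width: 0.0941
finger_force: 0.0
```

Call:
move_arm --deltas '[0, 0, 0, 0, 0, 0, -1, 0, 0, 0, 0, 0, 0, -1]'

```text
time: 10.25
tool_pos: [0.4729, -0.2295, 0.249]
ee_rot: [-3.141, -0.002, 1.833]
wrist_force: [0.2, 0.9, -0.1]
width: 0.0941
finger_force: 0.0
```

Run:
```python
from plan import *
import pickle
s=snap('wrist'); pickle.dump(s,open('w3.pkl','wb')); save(s,'w3.png',None,1.2); o=s['obs']; print(o['tool_pos'],o['ee_rot'])
q=cloud(s).reshape(-1,3)
n=np.hypot(q[:,0]-.473,q[:,1]+.2295)<.045
for zl,zh in [(.092,.105),(.11,.12),(.12,.13),(.13,.14),(.14,.147),(.146,.156)]:
    w=q[n&(q[:,2]>zl)&(q[:,2]<zh)]
    if len(w)>5: print(zl,len(w),[np.round(a,1) for a in cv2.minAreaRect((w[:,:2]*1000).astype(np.float32))])
w=q[(np.hypot(q[:,0]-.483,q[:,1]+.257)<.1)&(abs(q[:,2]-.09)<.003)]; print('rail',len(w),cv2.minAreaRect((w[:,:2]*1000).astype(np.float32)))
```

```text
[ 0.47291815 -0.22952121  0.24903059] [-3.14084366e+00 -2.46179309e-03  1.83307017e+00]
0.092 413 [array([ 472.9, -230.3]), array([37. , 34.1]), np.float64(12.7)]
0.11 103 [array([ 473.2, -230. ]), array([42.6, 23. ]), np.float64(13.9)]
0.12 99 [array([ 473.8, -229.5]), array([47.2, 23.3]), np.float64(15.4)]
0.13 111 [array([ 473.8, -230.3]), array([51.8, 23.9]), np.float64(13.9)]
0.14 156 [array([ 474. , -229.8]), array([55.7, 23.2]), np.float64(13.7)]
0.146 165 [array([ 474.1, -230.2]), array([55.6, 22.5]), np.float64(13.9)]
rail 1042 ((477.36962890625, -260.2535400390625), (34.45708084106445, 129.8084259033203), 9.076981544494629)
```

View pics/w3.png

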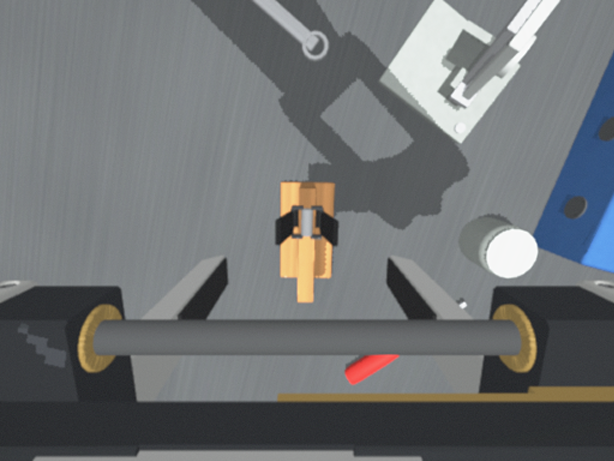

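The wrist picture shows the clip at (307,228) with its handles spread along the finger line, and the plate standing against the backrest at top right (500,50).

Call:
move_arm --deltas '[0, 0, 0.018, -0.07, 0.08, 4, -1, 0, 0, 0.018, -0.07, 0.08, 8, -1, 0, 0, 0.018, -0.07, 0.08, 11.5, -1, 0, 0, 0.018, -0.07, 0.08, 13.7, -1, 0, 0, 0.018, -0.07, 0.08, 13.7, -1, 0, 0, 0.018, -0.07, 0.08, 13.7, -1, 0, 0, 0.018, -0.07, 0.08, 13.7, -1]'

```text
time: 11.0
tool_pos: [0.476, -0.2301, 0.1165]
ee_rot: [3.137, 0.003, 1.817]
wrist_force: [-0.1, -0.3, -0.1]
width: 0.0941
finger_force: 0.0
```

Call:
move_arm --deltas '[0, 0, 0, 0, 0, 0, 0, 0, 0, 0, 0, 0, 0, 0.4, 0, 0, 0, 0, 0, 0, 1, 0, 0, 0, 0, 0, 0, 1, 0, 0, 0, 0, 0, 0, 1, 0, 0, 0, 0, 0, 0, 1, 0, 0, 0, 0, 0, 0, 1]'

```text
time: 11.7
tool_pos: [0.4759, -0.2307, 0.117]
ee_rot: [3.137, 0.004, 1.815]
wrist_force: [0.3, 1.9, 11.2]
width: 0.0413
finger_force: 7.6
```

Call:
move_arm --deltas '[0, 0, 0, 0, 0, 0, 1, 0, 0, 0, 0, 0, 0, 1, 0, 0, 0, 0, 0, 0, 1]'

```text
time: 12.0
tool_pos: [0.4745, -0.2311, 0.1177]
ee_rot: [3.14, 0.004, 1.815]
wrist_force: [-5.3, 0.6, 11.9]
width: 0.0356
finger_force: 29.9
```

Call:
move_arm --deltas '[0, 0, 0, 0, 0, -0.8, 1, 0, 0, 0, 0, 0, -2, 1, 0, 0, 0, 0, 0, -4, 1, 0, 0, 0, 0, 0, -8, 1, 0, 0, 0, 0, 0, -12, 1, 0, 0, 0, 0, 0, -15, 1, 0, 0, 0, 0, 0, -15, 1, 0, 0, 0, 0, 0, -15, 1]'

```text
time: 12.8
tool_pos: [0.4746, -0.23, 0.2645]
ee_rot: [3.139, 0.001, 1.815]
wrist_force: [0.3, 0.1, -0.6]
width: 0.0353
finger_force: 29.8
```

Run:
```python
from plan import *
import pickle
for n in('scene','side'):
    s=snap(n); o=s['obs']; T=M(o['tool_pos'],o['ee_rot']); save(s,n+'4.png',None,1); pickle.dump(s,open(n+'4.pkl','wb'))
    P=cloud(s); q=(P.reshape(-1,3)-T[:3,3])@T[:3,:3]
    C=cv2.cvtColor(s['image'],cv2.COLOR_RGB2HSV).reshape(-1,3)
    k=(abs(q[:,0])<.025)&(abs(q[:,1])<.035)&(q[:,2]>-.04)&(q[:,2]<.09)
    w=q[k]; print(n,o['tool_pos'],o['ee_rot'],o['width'],len(w),np.percentile(w,[1,50,99],axis=0).round(4).tolist())
    for a in np.arange(.0,.075,.008):
        u=w[(w[:,2]>a)&(w[:,2]<a+.008)]
        if len(u)>3: print('  %.3f'%a,len(u),u.min(0).round(4)[:2],u.max(0).round(4)[:2])
    pix=P.reshape(-1,3); uv=np.argwhere(k.reshape(384,512)); c=uv.mean(0).astype(int); print(c)
a=cv2.imread('pics/scene4.png');
```

```text
scene [ 0.47462626 -0.22999935  0.26446345] [3.13927814e+00 1.31634926e-03 1.81539910e+00] 0.035274955982630404 590 [[-0.0147, -0.027, -0.039], [0.0042, 0.0158, 0.0068], [0.0166, 0.0316, 0.0567]]
  0.000 37 [-0.0126 -0.0164] [0.0113 0.021 ]
  0.008 55 [-0.0159 -0.0214] [0.017 0.021]
  0.016 65 [-0.0152 -0.0188] [0.0171 0.0205]
  0.024 37 [-0.0174 -0.0183] [0.0173 0.0213]
  0.032 35 [-0.0106 -0.0205] [0.0126 0.0237]
  0.040 41 [-0.0108 -0.0236] [0.0127 0.0255]
  0.048 43 [-0.0118 -0.0218] [0.0136 0.0272]
  0.056 12 [-0.0085 -0.0229] [0.0108 0.0238]
[ 85 189]
side [ 0.474064   -0.22968493  0.26289496] [ 3.14142987e+00 -8.39321585e-04  1.81534232e+00] 0.035355275180103 505 [[-0.0137, -0.03, -0.0386], [0.0106, -0.0012, 0.0025], [0.02, 0.029, 0.0563]]
  0.000 23 [-0.0064 -0.0187] [0.0155 0.0161]
  0.008 47 [-0.016  -0.0186] [0.0217 0.0176]
  0.016 72 [-0.016  -0.0199] [0.0216 0.0148]
  0.024 26 [-0.013  -0.0218] [0.018 0.018]
  0.032 17 [-0.0109 -0.0229] [0.0163 0.0196]
  0.040 34 [-0.0108 -0.0251] [0.0152 0.0214]
  0.048 33 [-0.0058 -0.027 ] [0.0161 0.0228]
  0.056 7 [-0.0019 -0.0206] [0.0149 0.0217]
[ 99 343]
```

```bash
cat >> plan.py <<'E'
def clip_tool(x,y,z,c=.019):
    A=np.eye(4); A[:3,:3]=np.array([[0,1,0],[1,0,0],[0,0,-1.]]); A[:3,3]=[x,y-.001,z+c]; return REST@A
E
python3 - <<'E'
from plan import *
o=robot.get_obs()
C=M(o['tool_pos'],o['ee_rot']);A=clip_tool(.001,0,.176);print(A[:3,3],R.from_matrix(A[:3,:3]).as_euler('xyz'))
plan(C,A,7,1)
E
```

```text
[ 0.57265281 -0.01984894  0.24592449] [2.93159265 0.         1.22379633]
[-0.029,-0.009,0.084,2.56,2.1,0.23,1,-0.059,-0.018,0.168,5.13,4.19,0.47,1,-0.088,-0.027,0.253,7.69,6.29,0.7,1,-0.117,-0.036,0.337,10.25,8.38,0.93,1,-0.147,-0.046,0.421,12.82,10.48,1.17,1,-0.176,-0.055,0.505,15.38,12.58,1.4,1,-0.205,-0.064,0.589,17.94,14.67,1.63,1]
```

Call:
move_arm --deltas '[-0.029, -0.009, 0.084, 2.56, 2.1, 0.23, 1, -0.059, -0.018, 0.168, 5.13, 4.19, 0.47, 1, -0.088, -0.027, 0.253, 7.69, 6.29, 0.7, 1, -0.117, -0.036, 0.337, 10.25, 8.38, 0.93, 1, -0.147, -0.046, 0.421, 12.82, 10.48, 1.17, 1, -0.176, -0.055, 0.505, 15.38, 12.58, 1.4, 1, -0.205, -0.064, 0.589, 17.94, 14.67, 1.63, 1, -0.205, -0.064, 0.589, 17.94, 14.67, 1.63, 1]'

```text
time: 13.7
tool_pos: [0.5724, -0.0162, 0.2444]
ee_rot: [2.934, 0.001, 1.229]
wrist_force: [-1.0, -0.5, -1.5]
width: 0.0354
finger_force: 29.8
```

Call:
move_arm --deltas '[0, 0, 0, 0, 0, 0, 1, 0, 0, 0, 0, 0, 0, 1, 0, 0, 0, 0, 0, 0, 1]'

```text
time: 14.0
tool_pos: [0.573, -0.0217, 0.2476]
ee_rot: [2.929, 0.002, 1.222]
wrist_force: [0.7, -0.8, -1.2]
width: 0.035
finger_force: 29.8
```

```bash
python3 st.py
python3 - <<'E'
from plan import *
ims=[]
for n in('scene','side','wrist'):
    s=snap(n); o=s['obs']; q=(cloud(s).reshape(-1,3)-REST[:3,3])@REST[:3,:3]
    p=s['T'].copy(); c=np.linalg.inv(p)@np.r_[REST[:3,3]+REST[:3,2]*.13,1]; u=int(s['cx']-s['f']*c[0]/c[2]);v=int(s['cy']+s['f']*c[1]/c[2])
    im=s['image'][max(v-60,0):v+60,max(u-60,0):u+60,::-1]; ims.append(cv2.resize(im,(260,400*260//400)))
    w=q[(abs(q[:,0])<.03)&(abs(q[:,1])<.02)&(q[:,2]>.128)&(q[:,2]<.165)]
    if len(w)>5: print(n,len(w),'jaws',np.percentile(w,[1,50,99],axis=0).round(4).tolist())
    w=q[(abs(q[:,0])<.015)&(abs(q[:,1])<.035)&(q[:,2]>.116)&(q[:,2]<.124)]
    if len(w)>5: print(n,len(w),'plate top',np.percentile(w,[2,50,98],axis=0).round(4).tolist())
cv2.imwrite('pics/tri5.png',np.hstack(ims))
E
```

```text
t 14.0 tool in rest [  2.3  -2.6 196.5] foot z 120.1 f [ 0.7 -0.5 -1.3] 0.035007305076356306
scene 161 jaws [[-0.0214, -0.0153, 0.1389], [0.0215, 0.0013, 0.15], [0.0277, 0.0104, 0.1641]]
scene 69 plate top [[-0.0004, -0.0292, 0.1164], [0.0072, 0.0072, 0.1196], [0.0117, 0.0293, 0.1218]]
side 142 jaws [[-0.0253, -0.0125, 0.1389], [-0.0199, 0.0018, 0.1499], [0.0234, 0.0112, 0.1646]]
side 60 plate top [[-0.0029, -0.0243, 0.1162], [0.0014, 0.0115, 0.1195], [0.0077, 0.0307, 0.122]]
wrist 235 jaws [[-0.0234, -0.01, 0.14], [-0.0137, 0.0089, 0.1489], [0.0276, 0.0113, 0.1639]]
wrist 322 plate top [[-0.0, 0.0015, 0.1177], [0.0049, 0.0162, 0.1197], [0.0098, 0.03, 0.1209]]
```

View pics/tri5.png

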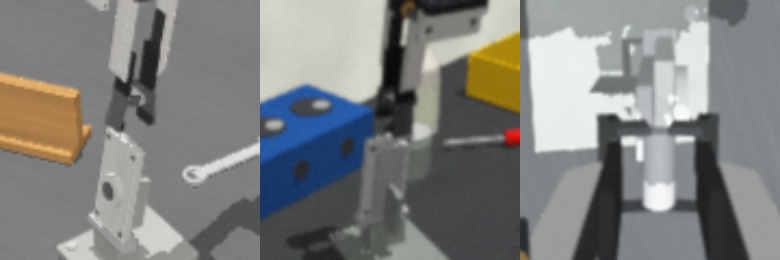

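The pictures show the open clip jaws straddling the line above the plate's top edge (scene tile (130,100)), with the plate seated and boss outward.

Call:
move_arm --deltas '[0, 0, 0, 0, -0.05, 1, 1, 0, 0, 0, 0, -0.05, 2, 1, 0, 0, 0, 0, -0.05, 3, 1, 0, 0, 0, 0, -0.05, 4, 1, 0, 0, 0, 0, -0.05, 4.6, 1, 0, 0, 0, 0, -0.05, 4.6, 1, 0, 0, 0, 0, -0.05, 4.6, 1]'

```text
time: 14.85
tool_pos: [0.5821, -0.0236, 0.203]
ee_rot: [2.928, 0.001, 1.224]
wrist_force: [0.1, -0.4, -1.6]
width: 0.0353
finger_force: 29.8
```

```bash
python3 st.py
```

```text
t 14.85 tool in rest [  2.   -1.3 150.9] foot z 74.5 f [-0.2 -0.4 -1.6] 0.03527294572940949
```

Call:
move_arm --deltas '[0, 0, 0, 0, -0.05, 0.2, 1, 0, 0, 0, 0, -0.1, 0.4, 1, 0, 0, 0, 0, -0.1, 0.6, 1, 0, 0, 0, 0, -0.1, 0.7, 1, 0, 0, 0, 0, -0.1, 0.7, 1, 0, 0, 0, 0, -0.1, 0.7, 1]'

```text
time: 15.45
tool_pos: [0.5839, -0.024, 0.2004]
ee_rot: [2.921, 0.0, 1.224]
wrist_force: [-2.6, 0.6, 8.5]
width: 0.0353
finger_force: 29.8
```

```bash
python3 st.py
python3 - <<'E'
from plan import *
for n in('scene','side'):
    s=snap(n); q=(cloud(s).reshape(-1,3)-REST[:3,3])@REST[:3,:3]
    w=q[(abs(q[:,0])<.032)&(abs(q[:,1])<.015)&(q[:,2]>.072)&(q[:,2]<.115)&((q[:,0]>.0135)|(q[:,0]<-.0115))]
    if len(w)>5: print(n,len(w),'jaws',np.percentile(w,[1,50,99],axis=0).round(4).tolist())
E
```

```text
t 15.45 tool in rest [  3.3  -1.1 148. ] foot z 71.6 f [-0.8 -0.3  8.9] 0.03529483639726479
scene 126 jaws [[-0.0189, -0.0131, 0.074], [0.0239, 0.0036, 0.1006], [0.0288, 0.0117, 0.1146]]
side 80 jaws [[-0.0237, -0.0109, 0.0925], [-0.0208, 0.0015, 0.103], [-0.0071, 0.013, 0.1148]]
```

Call:
move_arm --deltas '[0, 0, 0, 0, -0.1, 0, 0.15, 0, 0, 0, 0, -0.1, 0, 0.0, 0, 0, 0, 0, -0.1, 0, -0.2, 0, 0, 0, 0, -0.1, 0, -0.5, 0, 0, 0, 0, -0.1, 0, -1, 0, 0, 0, 0, -0.1, 0, -1, 0, 0, 0, 0, -0.1, 0, -1]'

```text
time: 16.25
tool_pos: [0.5813, -0.0234, 0.1952]
ee_rot: [2.929, 0.002, 1.224]
wrist_force: [0.8, 0.6, -0.6]
width: 0.0836
finger_force: 0.0
```

```bash
python3 st.py
python3 - <<'E'
from plan import *
for n in('scene','side'):
    s=snap(n); q=(cloud(s).reshape(-1,3)-REST[:3,3])@REST[:3,:3]
    w=q[(abs(q[:,0])<.032)&(abs(q[:,1])<.015)&(q[:,2]>.08)&(q[:,2]<.115)]
    if len(w)>5: print(n,len(w),'jaws',np.percentile(w,[1,50,99],axis=0).round(4).tolist())
E
```

```text
t 16.25 tool in rest [ -0.5  -1.4 143.4] foot z 67.0 f [ 0.4  0.9 -0.7] 0.08364279691374965
scene 127 jaws [[-0.0172, -0.0124, 0.0803], [0.0166, 0.0057, 0.1006], [0.0204, 0.0149, 0.1146]]
side 97 jaws [[-0.0196, -0.0119, 0.0825], [-0.0174, 0.0058, 0.1006], [-0.0005, 0.0148, 0.1147]]
```

Released; the jaws have closed. Retreat straight up and verify.

Call:
move_arm --deltas '[0, 0, 0, 0, 0.1, 0, -1, 0, 0, 0, 0, 0.1, -2, -1, 0, 0, 0, 0, 0.1, -5, -1, 0, 0, 0, 0, 0.1, -9, -1, 0, 0, 0, 0, 0.1, -13, -1, 0, 0, 0, 0, 0.1, -13, -1, 0, 0, 0, 0, 0.1, -13, -1]'

```text
time: 17.05
tool_pos: [0.5571, -0.0142, 0.3246]
ee_rot: [2.925, 0.001, 1.224]
wrist_force: [-1.0, 0.8, -0.7]
width: 0.094
finger_force: 0.0
```

Run:
```python
from plan import *
ims=[]
for n in('scene','side','wrist'):
    s=snap(n); q=(cloud(s).reshape(-1,3)-REST[:3,3])@REST[:3,:3]
    c=np.linalg.inv(s['T'])@np.r_[REST[:3,3]+REST[:3,2]*.11,1]; u=int(s['cx']-s['f']*c[0]/c[2]);v=int(s['cy']+s['f']*c[1]/c[2])
    ims.append(cv2.resize(s['image'][max(v-55,0):v+55,max(u-55,0):u+55,::-1],(260,260),interpolation=cv2.INTER_CUBIC))
    for nm,z0,z1,X in(('jaw',.08,.115,.03),('barrel',.121,.134,.03),('h1',.14,.15,.04),('h2',.16,.19,.045)):
        w=q[(abs(q[:,0])<X)&(abs(q[:,1])<.03)&(q[:,2]>z0)&(q[:,2]<z1)]
        if len(w)>5: print(n,len(w),nm,np.percentile(w,[1,50,99],axis=0).round(4).tolist())
cv2.imwrite('pics/tri6.png',np.hstack(ims))
```

```text
scene 214 jaw [[-0.0161, -0.0291, 0.081], [0.0099, 0.0099, 0.1001], [0.0205, 0.0296, 0.1147]]
scene 152 barrel [[-0.0161, -0.0199, 0.1214], [0.0025, 0.0045, 0.1285], [0.0205, 0.0179, 0.1337]]
scene 58 h1 [[-0.0216, -0.0145, 0.1404], [-0.0155, -0.0005, 0.1447], [0.0241, 0.0116, 0.1493]]
scene 126 h2 [[-0.0277, -0.0143, 0.1602], [-0.0193, -0.0001, 0.1709], [0.0292, 0.0109, 0.1792]]
side 196 jaw [[-0.0197, -0.0276, 0.0802], [-0.0084, 0.012, 0.0994], [0.0034, 0.0299, 0.1147]]
side 119 barrel [[-0.0203, -0.0163, 0.1213], [-0.0035, 0.0071, 0.1281], [0.0174, 0.0287, 0.1339]]
side 56 h1 [[-0.0235, -0.0112, 0.1402], [0.0156, 0.0, 0.1451], [0.0188, 0.012, 0.1494]]
side 127 h2 [[-0.0294, -0.0126, 0.1604], [0.0195, -0.0, 0.1705], [0.0261, 0.0119, 0.1788]]
wrist 197 jaw [[-0.0132, -0.0215, 0.0889], [-0.0066, -0.0005, 0.0992], [0.0146, 0.0185, 0.1147]]
wrist 456 barrel [[-0.015, -0.0171, 0.1215], [0.001, 0.0009, 0.1313], [0.0167, 0.0169, 0.1335]]
wrist 95 h1 [[-0.0188, -0.0119, 0.1403], [-0.0155, 0.0017, 0.1452], [0.0208, 0.0118, 0.15]]
wrist 394 h2 [[-0.0275, -0.0121, 0.1604], [0.021, 0.0005, 0.1756], [0.0286, 0.0115, 0.178]]
```

View pics/tri6.png

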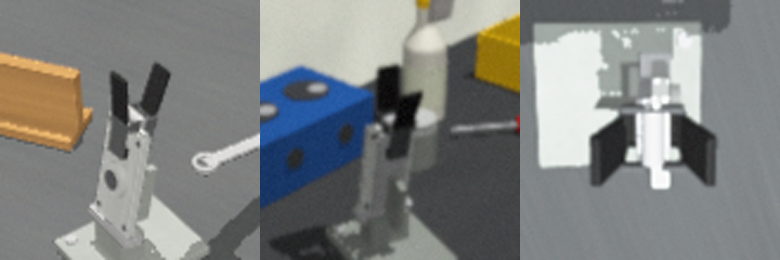

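The clip sits square and centred, handles ±28 about x≈0.5 and tops at about 178 up the rest. The plate is seated with its boss outward, and the gripper is clear.

```bash
python3 -c "
from bench import robot
print(robot.close_job())"
```

```text
the job is handed in; nothing more can be done
None
```

The tall plate is seated on the ledge with its boss outward. The clip is pushed well down over the middle of its top edge and released. I handed the job in at about 17 s; `close_job` returned no verdict, and I saw nothing else disturbed.

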